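Clear the spice jar and crank the grill grate up

ROBOT

A 6-joint arm with a two-finger parallel gripper is mounted at the origin on the work surface. World frame = base frame: x ahead of the robot, y to its left, z up, the work surface at z = 0. Lengths are in mm, angles in rad, forces in N, time in s.
With the tool pointing down it reaches from about 350 to 975 mm from the base axis. Payload 7.1 kg.
Tool frame: the origin (TCP) lies at the very end of the fingers, on their centre line; the grasp point (between the pads) lies 19 mm behind it; x points along the fingers, y is the direction in which the jaws open and shut, and the axes are right-handed (so a half turn about x gives the same grasp; the last joint's range is limited). The gripper opens to 88 mm and grips with 3 to 60 N. Pads are 20 mm wide; open, the fingers measure 115 mm over their backs; the gripper's body (75 mm by 178 mm) begins 61 mm behind the grasp point.
Start: joints at [-1.215, 0.423, 1.63, -0, 1.089, -0.019], TCP at [228.82, -581.589, 222.675] pointing down, gripper open.
Joint ranges: [-3, 3], [-0.9, 2.11], [0.09, 2.58], [-1.31, 4.45], [0.11, 2.69], [-2.54, 2.54]. Speed limits (rad/s): [2.39, 2.39, 3.01, 3.14, 3.14, 3.14].

INTERFACE

Orientations are given as a rotation vector (axis times angle).
In Python, from workcell import ctrl gives the robot as it stands. The module is installed in compiled form; this text tells all that it offers.
- The arm moves only by the tool carry_out, never from a script. Its argument "commands" is a list of rows, each a list of 6 numbers: the shift along the tool's x, y, z in m, then the turn, a rotation vector about the tool's x, y, z in degrees. In form: [[tx, ty, tz, rx, ry, rz], ...]. A call has 1 to 8 rows; each row shifts and turns the pose as measured when the row begins, along the tool's axes as they then stand; what a row does not reach is not made up. A row lasts 1/8 s, in which the tool goes at most 62.5 mm and 10.7 degrees, less where a joint would pass 70% of its speed; a pose out of reach is approached as far as the arm can. A call with a gripper value outside its range is refused whole. "grip" is the closure, from 0 (fully open) to 1 (shut), set as the call begins (left out, the last holds). The fingers move at their own pace and stop on an object; the grip force is fixed at half the most. Time passes only in rows, so rows that do not move let the fingers close. It gives the time, the measured TCP pose, the force and the opening at its end, in the units of the state.
- ctrl.get_obs(): the state, without advancing time (a new reading comes with each control period).
- ctrl.get_image(name): name is "side" or "top"; returns a dict with "pixels" (480x640x3 uint8, blue, green, red), "intrinsics" (3x3 intrinsics, pixels), "dist_coeffs" ([k1, k2, p1, p2, k3] as OpenCV has them; the pictures are not rectified), "rvec" (rotation vector, rad) and "tvec" (3), from world to camera coordinates, as OpenCV has them. Camera axes: x right, y down, z forward; pixel columns grow to the right and rows downward; lengths in mm; the calibration is good to about 2 mm. A picture is of the moment at which its call begins. There is no depth.
- ctrl.close_job(): hands the job in, once; it reports no verdict.
The state is a dict: "t": time; "qpos": joint angles; "qvel": joint speeds; "joint_torque": joint torques, N m; "ee_pos": TCP position; "orientation": TCP orientation; "ft_force": force on the tool from outside, world axes, zero at the start; "moment": the same for the moment, N m; "width": finger opening in mm.
Only numpy, scipy, OpenCV 4.12 (cv2) and the standard library are available. Lean on these libraries where they do the work, as an engineer would, in place of code of your own. Each camera call takes 0.05 s, during which the arm holds its last target. There are 200 camera calls.

TASK

The tall spice jar is standing in the way of the grill's crank: first pick it up and stand it upright, wholly on the round stone coaster, without the crank touching it. Then turn the crank clockwise, letting go of the wooden grip and taking it again as needed, until the grate is fully up at its stop, and let go. Do not knock over the jar, and leave the low steel cup, the bottle, the tongs and the aluminium grill topper where they are.

Things in the scene. Friction and masses are not known exactly. Their poses are not given: they have to be found in the camera images.
- lift: Dark steel tabletop charcoal grill, fixed; place and yaw vary. Origin on the table under the vertical crank axis, where a round gear post stands (diameter 52, top z 78 mm). Its open fire box, 220 (x) x 260 (y) x 100 high, is centred 245 mm along this frame's +y (starts 115 mm from the crank axis); a low bridge (50 wide, 30 high) joins them. Rack guides in the box reach z 135.
- crank_axis (a point): Point on the vertical crank axis at grip height, 131 mm above the table; axes as lift.
- crank_grip (a point): Hold point on the crank's wooden grip, 70 mm from the axis, z 131 mm. Grip: upright paddle rigid on the arm (no spin), 36 mm long radially, 12 thick along its travel, z 98 to 156. Under it the arm (18 wide, z 88-98, to 88 mm from the axis) and hub (diameter 32, z 80-102). Pinch from above across the 12 mm; the gripper must turn with it, so let go and retake it to make full turns.
- crank (a joint): Crank angle, rad, 0 to 9.42 (hard stop, grate fully up: one and a half turns); starts at 0 to 0.8. Grows clockwise seen from above: the arm points at 60 degrees minus this angle, counted anticlockwise from the lift's +x. Friction holds it where it is left (0.25 N m, about 4 N at the grip).
- grate (a joint): Height in m that the steel bar grate in the fire box has been raised; driven only by the crank, 60 mm per turn, 0.09 when fully up (grate then 139 mm above the table).
- jar: Tall amber glass spice jar with a steel lid, a cylinder 56 in diameter and 120 high (lid from z 100 up, same diameter), 280 g. Origin at the centre of its underside, z up. It stands about 72 mm from the crank axis, in the sweep of the crank: either on the lift's -y side or on its -x side.
- cup: Low stainless steel cup, 62 in diameter at the rim, 50 high; stands at the other of the two places by the crank. The crank passes over it. Leave it alone. Origin at the centre of its underside.
- coaster: Grey stone coaster, a round slab 110 in diameter and 12 thick, loose on the table. Origin at the centre of its underside. The jar goes on top of it.
- bottle: Green glass bottle, 66 in diameter, 190 high, standing 120 to 140 mm from the coaster's centre, taller than the jar. Leave it alone. Origin at the centre of its underside.
- tongs: Stainless tongs lying on the table beyond the fire box, 200 long, 70 wide, 18 high; origin at the middle of the underside. Leave alone.
- topper: Aluminium grill topper, a shallow perforated tray 160 x 180 x 22 high, lying beyond the crank; origin at the centre of its underside. Leave alone.
Things that resemble listed ones, but are neither listed nor needed, are in the scene too. Of the things that look like the coaster, the smallest one is meant.

How it is judged:
By the outcome, as a careful person would: the job done as asked, in the order asked, and still so for the second after the job is handed in, with the robot touching nothing.
It also fails if it takes over 72 s, if anything falls off the work surface, if the arm or the gripper's body presses on something with over 40 N, if the wrist force passes 120 N, or if a joint passes its speed limit or range.

## Working session

There is one attempt and no reset: what is moved stays moved. The work goes in short steps, Python scripts to look and compute and a tool call to move; the robot and the scene stay as the last step left them, time stands still between calls to the robot, and variables do not carry over. Pictures are saved under pics/ and viewed, about 8 in all and at most 12, crops included, and the job is handed in when it is done.

Besides the shell and the picture viewer there is one more tool, called after "Request:" in YAML: its name, and indented under it one key for each argument. carry_out: Moves the arm, as the interface text tells. Its arguments: {"type":"object","properties":{"commands":{"type":"array"},"grip":{"type":"number"}},"required":["commands"]}

```bash
mkdir -p pics; cat > h.py <<'E'
import numpy as np, cv2
from workcell import ctrl
def snap(cam,name):
    im=ctrl.get_image(cam); cv2.imwrite(f'pics/{name}.png',im['pixels']); np.save(f'pics/{cam}.npy',{k:im[k] for k in('intrinsics','dist_coeffs','rvec','tvec')},allow_pickle=True); return im
def cal(cam):
    d=np.load(f'pics/{cam}.npy',allow_pickle=True).item(); return [np.array(d[k],float) for k in('intrinsics','dist_coeffs','rvec','tvec')]
def px2w(cam,px,z):
    K,D,r,t=cal(cam); p=cv2.undistortPoints(np.array(px,float).reshape(-1,1,2),K,D).reshape(-1,2)
    R=cv2.Rodrigues(r)[0]; c=-R.T@t.ravel(); d=np.c_[p,np.ones(len(p))]@R
    return c+d*((np.broadcast_to(z,len(p))-c[2])/d[:,2])[:,None]
def w2px(cam,P):
    K,D,r,t=cal(cam); return cv2.projectPoints(np.array(P,float).reshape(-1,3),r,t,K,D)[0].reshape(-1,2)
E
python3 - <<'E'
from h import *
for c in('top','side'):
    im=snap(c,c+'0'); R=cv2.Rodrigues(np.array(im['rvec']))[0]; print(c,-R.T@np.array(im['tvec']).ravel())
print(ctrl.get_obs())
E
```

```text
top [ 504.48027391  -50.88952    1081.64732117]
side [ 423.37008487 -641.3864327   818.03206717]
{'t': 0.1, 'qpos': array([-1.21501382e+00,  4.23733517e-01,  1.63059108e+00, -1.81726086e-05,
        1.08857444e+00, -1.89788290e-02]), 'qvel': array([-0.00213538, -0.00150052, -0.00126038, -0.00147342, -0.00059779,
       -0.00130823]), 'joint_torque': array([-4.38640382e-04, -5.45612848e+01, -2.74324214e+01,  6.44838391e-02,
        1.88184920e-02, -2.32844536e-05]), 'ee_pos': array([ 228.6450805 , -581.15720467,  222.00755448]), 'orientation': array([ 2.01684265,  0.38377722, -2.01732475]), 'ft_force': array([-0.07009873, -0.1841882 ,  0.07652686]), 'moment': array([-0.04656513, -0.00766167,  0.02384181]), 'width': 87.64359846924467}
```

View pics/top0.png

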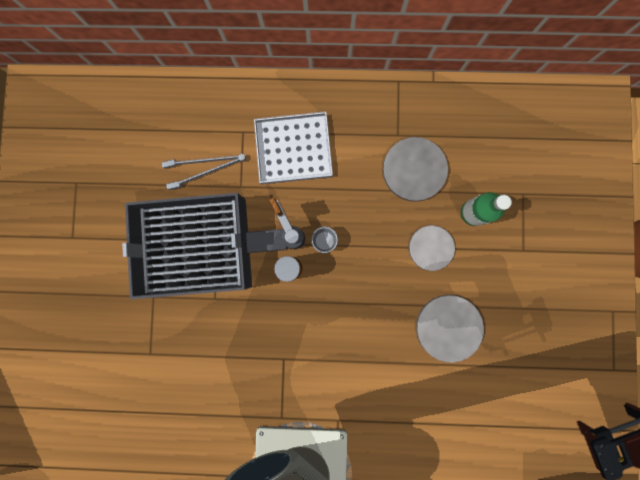

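View pics/side0.png

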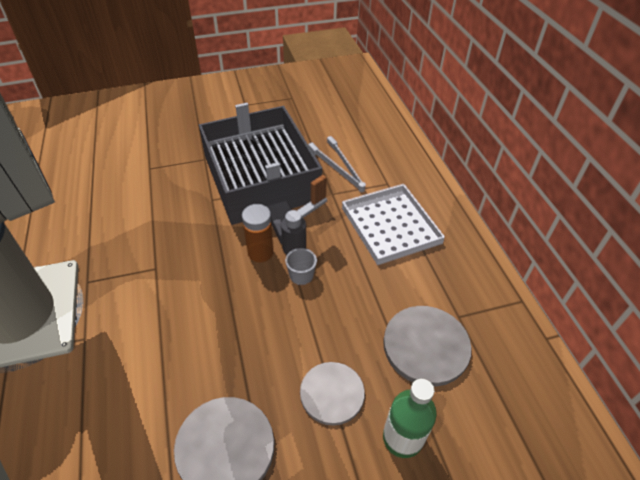

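The top view shows three grey round slabs at (416,168), (432,248) and (450,328). The smallest is at (432,248), so that is the coaster. Upright things near the crank: the jar with its lid at (287,268) and the low cup at (324,240). The hub is at (292,238), the grip at about (275,202), and the bottle is right of the coaster at (485,208). I'll check the choice in one close crop.

```bash
python3 - <<'E'
from h import *
im=cv2.imread('pics/top0.png')
c=cv2.resize(im[180:300,230:510],None,fx=2.85,fy=2.85,interpolation=cv2.INTER_CUBIC); cv2.imwrite('pics/crop0.png',c)
g=cv2.cvtColor(im,cv2.COLOR_BGR2HSV)
m=((g[...,1]<60)&(g[...,2]>90)).astype(np.uint8)
n,l,s,ce=cv2.connectedComponentsWithStats(m)
for i in range(1,n):
    if s[i,4]>150 and 150<s[i,1]<350 : print(s[i],ce[i], px2w('top',[ce[i]],12))
print('jar lid',px2w('top',[[287,268]],120),'hub',px2w('top',[[292,238]],102),'grip',px2w('top',[[275,202]],156),'cup',px2w('top',[[324,240]],50))
E
```

```text
[162 153  83  36 483] [197.95445135 167.03312629] [[736.06252533 278.12606664  12.        ]]
[125 193 112  45 227] [169.36563877 203.79735683] [[641.86999509 344.97742414  12.        ]]
[494 194  18  16 229] [502.41048035 201.99126638] [[ 668.63908988 -473.45345281   12.        ]]
[462 196  27  30 295] [470.82372881 213.18305085] [[ 639.02950706 -397.03341587   12.        ]]
[ 141  200  100   92 3434] [192.35527082 245.87332557] [[539.20245302 282.03297261  12.        ]]
[276 200  23  44 361] [287.25761773 228.64542936] [[588.40803284  49.57335928  12.        ]]
[ 409  225   46   46 1640] [431.4652439 247.5945122] [[ 552.3391329  -302.57425194   12.        ]]
[311 227  27  26 454] [325.64757709 239.49339207] [[564.52386419 -45.31491671  12.        ]]
[122 240 122  59 400] [173.46   279.4525] [[455.57151489 324.53474527  12.        ]]
[274 256  26  26 524] [286.38358779 268.42175573] [[491.14845096  48.26089854  12.        ]]
[ 416  295   68   67 3546] [449.77777778 328.10180485] [[ 360.80742128 -348.55811156   12.        ]]
jar lid [[493.45704754  36.92978236 120.        ]] hub [[560.61766251  29.72143516 102.        ]] grip [[633.37165706  64.27644901 156.        ]] cup [[561.08223253 -41.66769492  50.        ]]
```

View pics/crop0.png

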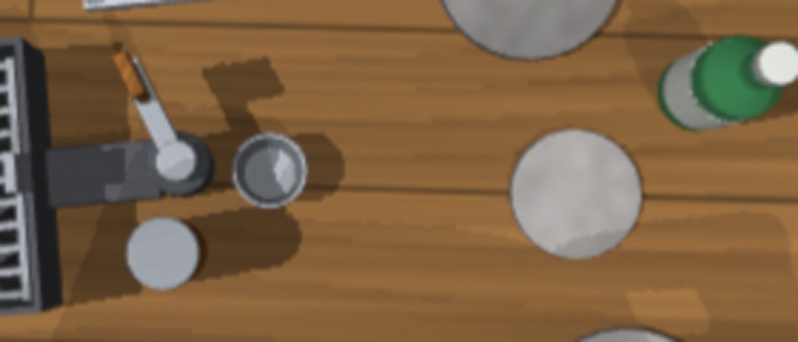

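The crop confirms it: the jar's lid is centred at crop (163,254), the cup at (269,170), the hub at (174,160), the grip's top at about (128,74) and the small coaster at (576,193). The bottle's foot is to the right of the coaster.

```bash
python3 - <<'E'
from h import *
np.set_printoptions(precision=1,suppress=True)
C=lambda a:[[230+x/2.85,180+y/2.85] for x,y in a]
hub=px2w('top',C([[174,160]]),102)[0]; print('hub',hub)
print('grip ends z156',px2w('top',C([[118,45],[140,100]]),156),'arm end z98',px2w('top',C([[140,75]]),98))
print('lid',px2w('top',[[286.5,268.5]],120), 'lid edges',px2w('top',[[274,268.5],[299.5,268.5],[286.5,256],[286.5,282]],120))
k=px2w('top',[[127,203],[243,195],[250,289],[131,297]],100);print('box',k,k.mean(0))
d=hub-k.mean(0);print('yaw', np.degrees(np.arctan2(-d[1],-d[0]))-90,np.hypot(d[0],d[1]), np.degrees(np.arctan2(*(k[1]-k[2])[1::-1])),np.degrees(np.arctan2(*(k[0]-k[3])[1::-1])))
print('coaster edges',px2w('top',[[409,247.6],[455,247.6],[432,225],[432,271]],12))
s=px2w('side',[[257,216]],120);print('lid side',s,'side coaster',px2w('side',[[333,391]],12),'side hub',px2w('side',[[293,216]],102), 'side grip top', px2w('side',[[319,181]],156))
print('bottle', px2w('top',[[503,202]],190))
from scipy.spatial.transform import Rotation as R
o=ctrl.get_obs(); print(o['ee_pos'],R.from_rotvec(o['orientation']).as_matrix())
E
```

```text
hub [564.7  32.  102. ]
grip ends z156 [[646.5  72.5 156. ]
 [605.5  54.4 156. ]] arm end z98 [[631.9  61.8  98. ]]
lid [[492.3  38.  120. ]] lid edges [[491.5  65.4 120. ]
 [493.2   9.5 120. ]
 [519.7  39.  120. ]
 [462.9  36.9 120. ]]
box [[629.8 410.4 100. ]
 [655.2 144.7 100. ]
 [443.9 119.9 100. ]
 [417.2 388.  100. ]] [536.5 265.8 100. ]
yaw 6.876953956864526 235.4544051024913 6.689763266593734 6.009640557982255
coaster edges [[ 550.7 -248.3   12. ]
 [ 554.  -359.3   12. ]
 [ 607.4 -303.2   12. ]
 [ 495.8 -304.5   12. ]]
lid side [[491.6  28.8 120. ]] side coaster [[ 551.3 -305.7   12. ]] side hub [[562.9  27.8 102. ]] side grip top [[624.1  57.3 156. ]]
bottle [[ 641.3 -404.3  190. ]]
[ 228.6 -581.2  222. ] [[-0.   0.4 -0.9]
 [ 0.  -0.9 -0.4]
 [-1.  -0.  -0. ]]
```

```bash
cat >> h.py <<'E'
from scipy.spatial.transform import Rotation as Ro
def st():
    o=ctrl.get_obs(); M=Ro.from_rotvec(o['orientation']).as_matrix()
    yaw=np.degrees(np.arctan2(M[1,1],M[0,1])); return o,M,yaw
def togo(x,y,z,yaw):
    "tool-frame shift (mm) AFTER turning to yaw first, and turn rx, plus tilt"
    o,M,c=st(); a=np.radians(yaw); s,k=np.sin(a),np.cos(a)
    T=np.array([[0,k,s],[0,s,-k],[-1,0,0]]); d=np.array([x,y,z])-o['ee_pos']
    print('t',round(o['t'],2),'pos',o['ee_pos'].round(1),'yaw',round(c,1),'w',round(o['width'],1),'F',o['ft_force'].round(1),'q6',round(float(o['qpos'][5]),2))
    print('shift',(T.T@d).round(1),'rotvec to do',np.degrees(Ro.from_matrix(M.T@T).as_rotvec()).round(1))
E
python3 -c "
from h import *
togo(491.5,37,240,-90)"
```

```text
t 0.1 pos [ 228.6 -581.2  222. ] yaw -68.5 w 87.6 F [-0.1 -0.2  0.1] q6 -0.02
shift [ -18.  -618.2 -262.9] rotvec to do [21.5  0.   0.1]
```

Request:
carry_out:
  commands:
    - [0,0,0,10.7,0,0]
    - [0,0,0,10.7,0,0]
    - [-0.002,-0.0515,-0.022,0,0,0]
    - [-0.002,-0.0515,-0.022,0,0,0]
    - [-0.002,-0.0515,-0.022,0,0,0]
    - [-0.002,-0.0515,-0.022,0,0,0]
    - [-0.002,-0.0515,-0.022,0,0,0]
    - [-0.002,-0.0515,-0.022,0,0,0]
  grip: 0

```text
t: 1.1
ee_pos: [364.6, -266.4, 232.0]
orientation: [-2.209, 0.012, 2.214]
ft_force: [1.9, 0.1, 0.7]
width: 87.9
```

Request:
carry_out:
  commands:
    - [-0.002,-0.0515,-0.022,0,0,0]
    - [-0.002,-0.0515,-0.022,0,0,0]
    - [-0.002,-0.0515,-0.022,0,0,0]
    - [-0.002,-0.0515,-0.022,0,0,0]
    - [-0.002,-0.0515,-0.022,0,0,0]
    - [0,0,0,0,0,0]

```text
t: 1.85
ee_pos: [481.3, 1.5, 243.2]
orientation: [-2.213, 0.007, 2.215]
ft_force: [-0.2, -0.5, -0.4]
width: 88.1
```

```bash
python3 -c "
from h import *
togo(491.5,37,240,-90)"
```

```text
t 1.85 pos [481.3   1.5 243.2] yaw -90.6 w 88.1 F [-0.2 -0.5 -0.4] q6 1.55
shift [  3.2 -35.5 -10.2] rotvec to do [-0.6  0.1  0.3]
```

Request:
carry_out:
  commands:
    - [0,-0.036,-0.01,0,0,0]
    - [0.05,0,0,0,0,0]
    - [0.05,0,0,0,0,0]
    - [0,0,0,0,0,0]

```text
t: 2.35
ee_pos: [491.3, 36.8, 141.4]
orientation: [-2.214, 0.008, 2.215]
ft_force: [0.4, -1.2, 0.2]
width: 87.7
```

```bash
python3 -c "
from h import *
togo(491.5,37,70,-90)
snap('side','side1')
cv2.imwrite('pics/c1.png',cv2.resize(cv2.imread('pics/side1.png')[110:330,150:400],None,fx=2.6,fy=2.6))"
```

```text
t 2.35 pos [491.3  36.8 141.4] yaw -90.6 w 87.7 F [ 0.4 -1.2  0.2] q6 1.63
shift [71.4 -0.2 -0.2] rotvec to do [-0.6  0.   0.2]
```

View pics/c1.png

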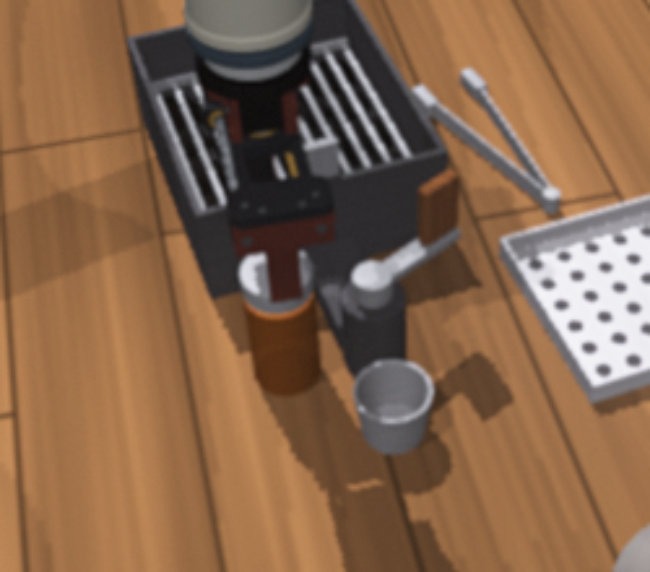

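The near finger at crop (285,275) comes down in front of the lid at (275,280), and hub, cup and box are clear of it. So I'll descend and grip.

Request:
carry_out:
  commands:
    - [0.035,0,0,0,0,0]
    - [0.036,0,0,0,0,0]
    - [0,0,0,0,0,0]

```text
t: 2.78
ee_pos: [498.4, 35.4, 77.6]
orientation: [-2.228, 0.01, 2.198]
ft_force: [-0.1, 0.2, 0.8]
width: 87.7
```

Request:
carry_out:
  commands:
    - [0,0,0,0,0,0]
    - [0,0,0,0,0,0]
    - [0,0,0,0,0,0]
    - [0,0,0,0,0,0]
    - [0,0,0,0,0,0]
  grip: 1

```text
t: 3.4
ee_pos: [502.1, 35.1, 83.8]
orientation: [-2.237, 0.01, 2.188]
ft_force: [-0.2, -0.5, -2.3]
width: 55.3
```

```bash
python3 -c "
from h import *
togo(502,35,84,-90); o,M,c=st(); print(o['qpos'].round(3),o['qvel'].round(3));print(M.round(3)); print(o['moment'])"
```

```text
t 3.4 pos [502.1  35.1  83.8] yaw -90.8 w 55.3 F [-0.2 -0.5 -2.3] q6 1.62
shift [-0.2  0.1  0.1] rotvec to do [-0.8 -1.3  0.2]
[0.044 0.458 1.997 0.005 0.664 1.624] [ 0.004 -0.004  0.     0.     0.003  0.001]
[[ 0.022 -0.013 -1.   ]
 [ 0.004 -1.     0.013]
 [-1.    -0.004 -0.022]]
[-0.00512191 -0.08029436 -0.06274064]
```

The hold drifted in x by about 10 mm, putting the pads near the jar's edge. I'll open, correct and retake.

Request:
carry_out:
  commands:
    - [0,0,0,0,0,0]
    - [0,0,0,0,0,0]
    - [0,0,0,0,0,0]
    - [0,0,0,0,0,0]
  grip: 0

```text
t: 3.9
ee_pos: [502.1, 35.1, 83.6]
orientation: [-2.237, 0.01, 2.188]
ft_force: [0.1, 0.4, 0.1]
width: 87.3
```

```bash
python3 -c "
from h import *
togo(491.5,37,70,-90); o,M,c=st(); print(o['qpos'].round(3),o['qvel'].round(3))
snap('top','top2'); snap('side','side2')
a=cv2.resize(cv2.imread('pics/top2.png')[180:330,220:360],None,fx=2.85,fy=2.85);b=cv2.resize(cv2.imread('pics/side2.png')[150:300,200:340],None,fx=2.85,fy=2.85)
cv2.imwrite('pics/c2.png',np.hstack([a,b]))"
```

```text
t 3.9 pos [502.1  35.1  83.6] yaw -90.8 w 87.3 F [0.1 0.4 0.1] q6 1.62
shift [13.6 -1.9 10.6] rotvec to do [-0.8 -1.2  0.2]
[0.044 0.458 1.997 0.005 0.664 1.624] [-0.     0.    -0.001 -0.     0.     0.   ]
```

View pics/c2.png

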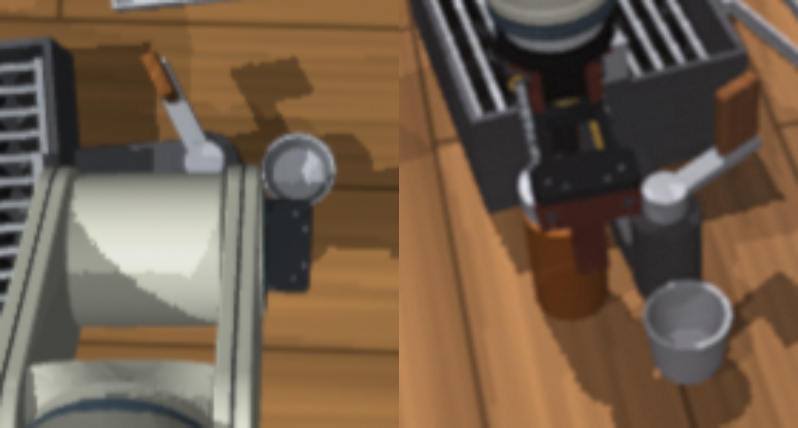

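The fingers sit a little towards +x of the jar's axis; the jar is still upright at crop (570,260) on the right.

Request:
carry_out:
  commands:
    - [0,-0.001,0.011,-0.8,-1.2,0]
    - [0.007,0,0,0,0,0]

```text
t: 4.25
ee_pos: [490.5, 36.4, 76.4]
orientation: [-2.22, -0.007, 2.22]
ft_force: [-0.0, -0.3, -1.0]
width: 87.6
```

Request:
carry_out:
  commands:
    - [0,0,0,0,0,0]

```text
t: 4.38
ee_pos: [490.0, 36.4, 75.9]
orientation: [-2.219, -0.007, 2.221]
ft_force: [1.2, -0.5, 0.5]
width: 87.9
```

```bash
python3 -c "
from h import *
togo(491.5,37,70,-90)"
```

```text
t 4.38 pos [490.   36.4  75.9] yaw -89.9 w 87.9 F [ 1.2 -0.5  0.5] q6 1.61
shift [ 5.9 -0.6 -1.5] rotvec to do [0.1 0.1 0.2]
```

Request:
carry_out:
  commands:
    - [0.005,0,-0.0015,0,0,0]
    - [0,0,0,0,0,0]

```text
t: 4.62
ee_pos: [491.7, 36.4, 70.3]
orientation: [-2.219, -0.007, 2.221]
ft_force: [-0.3, -0.7, -0.3]
width: 87.8
```

Request:
carry_out:
  commands:
    - [0,0,0,0,0,0]
    - [0,0,0,0,0,0]
    - [0,0,0,0,0,0]
    - [0,0,0,0,0,0]
    - [0,0,0,0,0,0]
  grip: 1

```text
t: 5.25
ee_pos: [491.9, 36.4, 70.4]
orientation: [-2.219, -0.007, 2.221]
ft_force: [1.4, 0.4, -1.6]
width: 55.9
```

Request:
carry_out:
  commands:
    - [-0.02,0,0,0,0,0]
    - [-0.04,0,0,0,0,0]
    - [-0.04,0,0,0,0,0]
    - [-0.04,0,0,0,0,0]
    - [0,0,0,0,0,0]

```text
t: 5.88
ee_pos: [490.2, 35.6, 212.6]
orientation: [-2.214, -0.006, 2.227]
ft_force: [-0.1, -0.1, -1.9]
width: 55.5
```

```bash
python3 -c "
from h import *
togo(552,-303.5,215,-120)"
```

```text
t 5.88 pos [490.2  35.6 212.6] yaw -89.9 w 55.5 F [-0.1 -0.1 -1.9] q6 1.61
shift [  -2.4  262.7 -223.1] rotvec to do [30.1  0.4  0.1]
```

Request:
carry_out:
  commands:
    - [0,0,0,7.5,0,0]
    - [0,0,0,7.5,0,0]
    - [0,0,0,7.5,0,0]
    - [0,0,0,7.5,0,0]
    - [0,0.02,-0.017,0,0,0]
    - [0,0.029,-0.025,0,0,0]
    - [0,0.029,-0.025,0,0,0]
    - [0,0.029,-0.025,0,0,0]

```text
t: 6.88
ee_pos: [505.3, -104.7, 197.4]
orientation: [-1.893, 0.529, 1.949]
ft_force: [0.5, -0.4, -2.6]
width: 55.9
```

Request:
carry_out:
  commands:
    - [0,0.029,-0.025,0,0,0]
    - [0,0.029,-0.025,0,0,0]
    - [0,0.029,-0.025,0,0,0]
    - [0,0.029,-0.025,0,0,0]
    - [0,0.029,-0.025,0,0,0]
    - [0,0,0,0,0,0]

```text
t: 7.62
ee_pos: [532.7, -298.9, 181.0]
orientation: [-1.872, 0.528, 1.964]
ft_force: [-0.5, 0.0, -2.6]
width: 55.7
```

```bash
python3 -c "
from h import *
togo(552,-303.5,84,-120)"
```

```text
t 7.62 pos [ 532.7 -298.9  181. ] yaw -120.8 w 55.7 F [-0.5  0.  -2.6] q6 1.59
shift [ 97.   -5.7 -19. ] rotvec to do [-0.8  2.6 -0.7]
```

Request:
carry_out:
  commands:
    - [0,-0.003,-0.01,0,2.6,-0.7]
    - [0.02,-0.003,-0.009,0,0,0]
    - [0.02,0,0,0,0,0]
    - [0.02,0,0,0,0,0]
    - [0,0,0,0,0,0]

```text
t: 8.25
ee_pos: [546.7, -297.2, 110.0]
orientation: [-1.905, 0.522, 1.929]
ft_force: [0.4, 0.7, -2.4]
width: 55.9
```

```bash
python3 -c "
from h import *
togo(552,-303.5,84,-120)
snap('side','side3')
cv2.imwrite('pics/c3.png',cv2.resize(cv2.imread('pics/side3.png')[250:480,230:480],None,fx=2.5,fy=2.5))"
```

```text
t 8.25 pos [ 546.7 -297.2  110. ] yaw -120.8 w 55.9 F [ 0.4  0.7 -2.4] q6 1.59
shift [26.   2.7 -7.8] rotvec to do [-0.8  0.8  0.1]
```

View pics/c3.png

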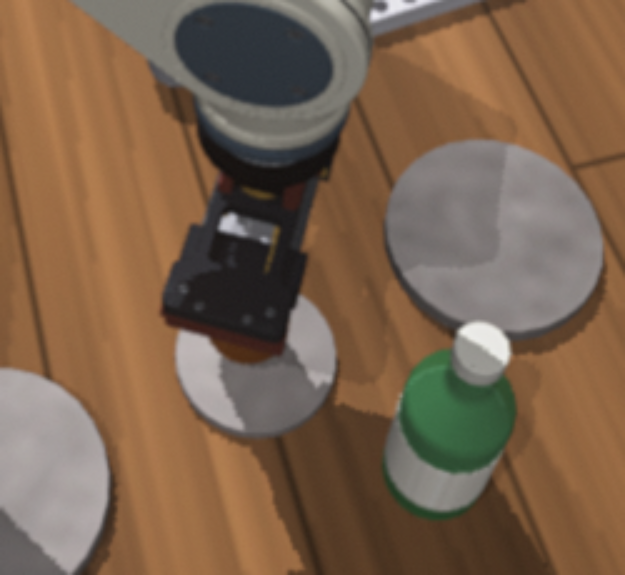

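The jar is over the small coaster (coaster centre at crop (257,362)), about 28 mm above it, with the bottle at (450,430) clear. I'll correct and lower slowly.

Request:
carry_out:
  commands:
    - [0.005,0.0025,-0.008,-0.5,0.8,0]
    - [0.01,0,0,0,0,0]
    - [0,0,0,0,0,0]

```text
t: 8.68
ee_pos: [554.0, -304.2, 96.3]
orientation: [-1.93, 0.519, 1.919]
ft_force: [-0.5, -0.1, -2.9]
width: 56.0
```

```bash
python3 -c "
from h import *
togo(552,-303.5,83,-120)"
```

```text
t 8.68 pos [ 554.  -304.2   96.3] yaw -120.2 w 56.0 F [-0.5 -0.1 -2.9] q6 1.57
shift [13.3  0.4  2.1] rotvec to do [-0.2 -0.3  0.1]
```

Request:
carry_out:
  commands:
    - [0.006,0,0.002,0,-0.3,0]
    - [0.005,0,0,0,0,0]
    - [0,0,0,0,0,0]

```text
t: 9.05
ee_pos: [552.3, -303.3, 84.9]
orientation: [-1.925, 0.518, 1.923]
ft_force: [-0.3, -0.2, -2.8]
width: 56.4
```

Request:
carry_out:
  commands:
    - [0.002,0,0,0,0,0]
    - [0,0,0,0,0,0]

```text
t: 9.3
ee_pos: [552.4, -303.4, 83.0]
orientation: [-1.925, 0.518, 1.923]
ft_force: [0.1, -1.0, -2.2]
width: 55.6
```

```bash
python3 -c "
from h import *
togo(552,-303.5,82.5,-120)"
```

```text
t 9.3 pos [ 552.4 -303.4   83. ] yaw -120.2 w 55.6 F [ 0.1 -1.  -2.2] q6 1.57
shift [0.5 0.3 0.3] rotvec to do [-0.2 -0.   0.1]
```

Request:
carry_out:
  commands:
    - [0.001,0,0,0,0,0]
    - [0,0,0,0,0,0]

```text
t: 9.55
ee_pos: [552.9, -303.6, 82.4]
orientation: [-1.926, 0.518, 1.922]
ft_force: [-0.4, 1.0, -2.5]
width: 56.1
```

Request:
carry_out:
  commands:
    - [0.001,0,0,0,0,0]
    - [0,0,0,0,0,0]

```text
t: 9.8
ee_pos: [553.4, -303.8, 82.4]
orientation: [-1.928, 0.519, 1.921]
ft_force: [-0.3, -0.4, -2.3]
width: 55.9
```

Request:
carry_out:
  commands:
    - [0.002,0,0.001,0,0,0]

```text
t: 9.93
ee_pos: [553.8, -303.8, 82.1]
orientation: [-1.931, 0.519, 1.918]
ft_force: [-0.9, 3.8, 20.3]
width: 55.7
```

Contact with the coaster is felt (+20 N), so I'll release, check that the fingers are clear, and then rise.

Request:
carry_out:
  commands:
    - [0,0,0,0,0,0]
    - [0,0,0,0,0,0]
    - [0,0,0,0,0,0]
    - [0,0,0,0,0,0]
  grip: 0

```text
t: 10.42
ee_pos: [554.1, -304.0, 82.2]
orientation: [-1.932, 0.519, 1.917]
ft_force: [0.2, -0.2, -0.7]
width: 87.2
```

Request:
carry_out:
  commands:
    - [-0.03,0,0,0,0,0]
    - [-0.04,0,0,0,0,0]
    - [-0.045,0,0,0,0,0]
    - [-0.045,0,0,0,0,0]

```text
t: 10.92
ee_pos: [550.3, -302.4, 241.0]
orientation: [-1.92, 0.517, 1.927]
ft_force: [0.5, -0.8, -0.3]
width: 87.9
```

```bash
python3 -c "
from h import *
hub=np.array([564,31]);
for a in (26,):
  g=hub+70*np.array([np.cos(np.radians(a)),np.sin(np.radians(a))]);print(g); togo(g[0],g[1],210,a+90)
snap('top','top4');snap('side','side4')
b=cv2.resize(cv2.imread('pics/side4.png')[280:480,250:450],None,fx=2,fy=2)
a=cv2.resize(cv2.imread('pics/top4.png')[190:300,230:340],(400,400));cv2.imwrite('pics/c4.png',np.hstack([a,b]))"
```

```text
[626.91558324  61.68598028]
t 10.93 pos [ 550.3 -302.4  241. ] yaw -120.2 w 87.9 F [ 0.5 -0.8 -0.3] q6 1.58
shift [ 31.  293.6 228.5] rotvec to do [123.8   0.3  -0.2]
```

View pics/c4.png

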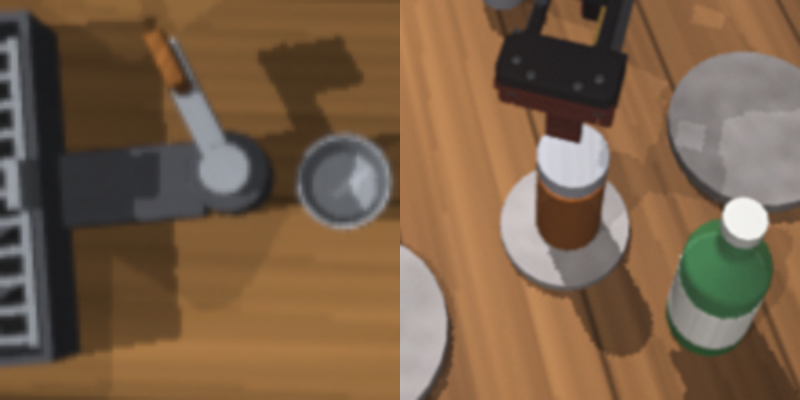

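The jar stands upright at the middle of the small coaster (right half, base near (570,230)), clear of the bottle. In the left half the hub is at (224,167) and the grip at about (165,55). Next I'll turn the wrist back in place and go over the grip.

Request:
carry_out:
  commands:
    - [0,0,0,-10.7,0,0]
    - [0,0,0,-10.7,0,0]
    - [0,0,0,-10.7,0,0]
    - [0,0,0,-10.7,0,0]
    - [0,0,0,-10.7,0,0]
    - [0,0,0,-10.7,0,0]
    - [0,0,0,-10.7,0,0]
    - [0,0,0,-10.7,0,0]

```text
t: 12.02
ee_pos: [549.7, -302.3, 237.5]
orientation: [1.632, 0.872, -1.633]
ft_force: [0.2, 0.7, 0.7]
width: 88.0
```

Request:
carry_out:
  commands:
    - [0,0,0,-10.7,0,0]
    - [0,0,0,-10.7,0,0]
    - [0,0,0,-10.7,0,0]
    - [0,0,0,-10.7,0,0]
    - [0,0,0,-10.7,0,0]
    - [0,0,0,-10.7,0,0]
    - [0,0,0,-10.7,0,0]
    - [0,0,0,-10.7,0,0]

```text
t: 13.02
ee_pos: [545.2, -300.0, 226.8]
orientation: [0.525, 1.525, -0.517]
ft_force: [0.6, -0.5, 0.6]
width: 87.6
```

Request:
carry_out:
  commands:
    - [0,0,0,-10.7,0,0]
    - [0,0,0,-10.7,0,0]
    - [0,0,0,-10.7,0,0]
    - [0,0,0,-10.7,0,0]
    - [0,0,0,-10.7,0,0]
    - [0,0,0,-10.7,0,0]
    - [0,0,0,0,0,0]

```text
t: 13.9
ee_pos: [542.4, -296.2, 217.8]
orientation: [-0.341, 1.564, 0.37]
ft_force: [0.4, -0.7, 0.8]
width: 87.8
```

```bash
cat >> h.py <<'E'
def grip_at(a,z,side=1,hub=(564.5,31)):
    r=np.radians(a); togo(hub[0]+70*np.cos(r),hub[1]+70*np.sin(r),z,a+90*side)
E
python3 -c "
from h import *
grip_at(26.5,220)"
```

```text
t 13.9 pos [ 542.4 -296.2  217.8] yaw 115.9 w 87.8 F [ 0.4 -0.7  0.8] q6 -2.54
shift [ -2.2 282.9 235.8] rotvec to do [-0.6 -1.  -1.3]
```

Request:
carry_out:
  commands:
    - [-0.003,0.04,0.034,0,-1,-1.3]
    - [-0.003,0.04,0.034,0,0,0]
    - [-0.003,0.04,0.034,0,0,0]
    - [-0.003,0.04,0.034,0,0,0]
    - [-0.003,0.04,0.034,0,0,0]
    - [-0.003,0.04,0.034,0,0,0]
    - [-0.003,0.035,0.03,0,0,0]
    - [0,0,0,0,0,0]

```text
t: 14.9
ee_pos: [632.8, 63.3, 234.4]
orientation: [-0.359, 1.545, 0.362]
ft_force: [0.2, -0.8, -0.2]
width: 88.0
```

```bash
python3 -c "
from h import *
grip_at(26.5,175)"
```

```text
t 14.9 pos [632.8  63.3 234.4] yaw 116.3 w 88.0 F [ 0.2 -0.8 -0.2] q6 -1.95
shift [59.4  1.6 -5.6] rotvec to do [-0.2 -0.2 -0.2]
```

Request:
carry_out:
  commands:
    - [0.03,0.0015,-0.005,0,0,0]
    - [0.03,0,0,0,0,0]
    - [0,0,0,0,0,0]

```text
t: 15.28
ee_pos: [626.3, 60.8, 172.1]
orientation: [-0.362, 1.546, 0.364]
ft_force: [0.0, 1.5, 0.6]
width: 87.5
```

```bash
python3 -c "
from h import *
grip_at(26.5,113); snap('side','side5')
cv2.imwrite('pics/c5.png',cv2.resize(cv2.imread('pics/side5.png')[100:300,200:400],None,fx=2.5,fy=2.5))"
```

```text
t 15.28 pos [626.3  60.8 172.1] yaw 116.5 w 87.5 F [0.  1.5 0.6] q6 -1.96
shift [59.1  0.9  1.4] rotvec to do [-0.  -0.3 -0.1]
```

View pics/c5.png

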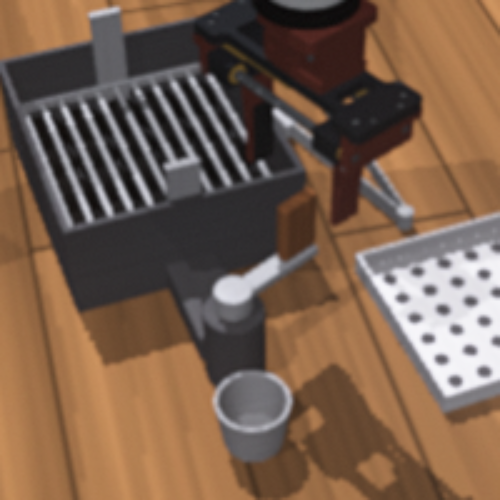

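The finger tips at (262,158) and (343,220) straddle the grip's top at (300,195), clear of the box. I'll lower and pinch.

Request:
carry_out:
  commands:
    - [0.03,0.001,0.0015,0,0,0]
    - [0.029,0,0,0,0,0]
    - [0,0,0,0,0,0]

```text
t: 15.7
ee_pos: [631.2, 60.7, 118.1]
orientation: [-0.362, 1.537, 0.361]
ft_force: [0.4, -0.2, 0.1]
width: 87.7
```

Request:
carry_out:
  commands:
    - [0,0,0,0,0,0]
    - [0,0,0,0,0,0]
    - [0,0,0,0,0,0]
    - [0,0,0,0,0,0]
    - [0,0,0,0,0,0]
    - [0,0,0,0,0,0]
    - [0,0,0,0,0,0]
  grip: 1

```text
t: 16.58
ee_pos: [634.3, 61.1, 123.8]
orientation: [-0.361, 1.529, 0.36]
ft_force: [0.1, 5.2, 0.9]
width: 21.6
```

```bash
python3 -c "
from h import *
grip_at(26.5,113)"
```

```text
t 16.57 pos [634.3  61.1 123.8] yaw 116.4 w 21.6 F [0.1 5.2 0.9] q6 -1.96
shift [10.8  4.2 -5.9] rotvec to do [-0.1  0.6  0.2]
```

Request:
carry_out:
  commands:
    - [0.01,0,-0.006,0,0.6,0]
    - [0,0,0,0,0,0]
    - [0,0,0,0,0,0]

```text
t: 16.95
ee_pos: [630.2, 60.3, 115.2]
orientation: [-0.36, 1.536, 0.359]
ft_force: [-1.2, 3.1, 2.8]
width: 12.4
```

```bash
python3 -c "
from h import *
grip_at(26.5,113)"
```

```text
t 16.95 pos [630.2  60.3 115.2] yaw 116.3 w 12.4 F [-1.2  3.1  2.8] q6 -1.95
shift [ 2.2  3.1 -1.9] rotvec to do [-0.2  0.2  0.1]
```

Request:
carry_out:
  commands:
    - [0.001,-0.0122,-0.0015,10,0,0]
    - [0,-0.0122,-0.001,10,0,0]
    - [0,-0.0122,-0.001,10,0,0]
    - [0,-0.0122,-0.001,10,0,0]

```text
t: 17.45
ee_pos: [633.4, 13.4, 115.2]
orientation: [0.202, 1.56, -0.201]
ft_force: [-2.9, 1.4, 6.2]
width: 12.0
```

```bash
cat >> h.py <<'E'
def chk(side=1,hub=(564.5,31)):
    o,M,y=st(); d=o['ee_pos'][:2]-hub; a=np.degrees(np.arctan2(d[1],d[0])); ar=y-90*side
    print('r',np.hypot(*d).round(1),'polar',a.round(1),'yaw-arm',(ar+180)%360-180)
    grip_at(ar,113,side,hub)
    print('moment',o['moment'].round(2),'q1',o['qpos'][0].round(2))
E
python3 -c "
from h import *
chk()"
```

```text
r 71.1 polar -14.4 yaw-arm -14.687085593708588
t 17.45 pos [633.4  13.4 115.2] yaw 75.3 w 12.0 F [-2.9  1.4  6.2] q6 -1.31
shift [ 2.2 -0.4 -1.1] rotvec to do [-0.   0.1 -0. ]
moment [0.13 0.25 0.26] q1 0.0
```

Tracks well (r 71, angle matches yaw). Continuing.

Request:
carry_out:
  commands:
    - [0.001,-0.0122,-0.0015,10,0,0]
    - [0,-0.0122,-0.0012,10,0,0]
    - [0,-0.0122,-0.001,10,0,0]
    - [0,-0.0122,-0.001,10,0,0]
    - [0,-0.0122,-0.001,10,0,0]
    - [0,-0.0122,-0.001,10,0,0]
    - [0,-0.0122,-0.001,10,0,0]

```text
t: 18.32
ee_pos: [567.9, -41.0, 115.1]
orientation: [1.162, 1.236, -1.167]
ft_force: [-1.9, 8.1, 5.7]
width: 11.6
```

```bash
python3 -c "
from h import *
chk()"
```

```text
r 72.1 polar -87.3 yaw-arm -86.53897745160627
t 18.32 pos [567.9 -41.  115.1] yaw 3.5 w 11.6 F [-1.9  8.1  5.7] q6 -0.15
shift [ 2.1  1.  -2.1] rotvec to do [0.  0.2 0.1]
moment [ 1.37 -0.09  0.47] q1 -0.09
```

Request:
carry_out:
  commands:
    - [0.001,-0.0118,-0.002,10,0,0]
    - [0,-0.0122,-0.0013,10,0,0]
    - [0,-0.0122,-0.0011,10,0,0]
    - [0,-0.0122,-0.001,10,0,0]
    - [0,-0.0122,-0.001,10,0,0]
    - [0,-0.0122,-0.001,10,0,0]
    - [0,-0.0122,-0.001,10,0,0]

```text
t: 19.2
ee_pos: [496.4, 2.6, 115.2]
orientation: [2.008, 0.381, -2.015]
ft_force: [0.7, 4.6, 2.8]
width: 12.5
```

```bash
python3 -c "
from h import *
chk()"
```

```text
r 73.8 polar -157.4 yaw-arm -158.2533182556287
t 19.2 pos [496.4   2.6 115.2] yaw -68.3 w 12.5 F [0.7 4.6 2.8] q6 1.18
shift [ 2.2 -1.1 -3.8] rotvec to do [-0.   0.3 -0.3]
moment [ 1.33 -0.12  0.62] q1 -0.01
```

Request:
carry_out:
  commands:
    - [0.001,-0.0125,-0.002,10,0,0]
    - [0,-0.0122,-0.0015,10,0,0]
    - [0,-0.0122,-0.0013,10,0,0]
    - [0,-0.0122,-0.001,10,0,0]
    - [0,-0.0122,-0.001,10,0,0]
    - [0,-0.0122,-0.001,10,0,0]
    - [0,0,0,0,0,0]

```text
t: 20.08
ee_pos: [506.0, 76.3, 115.1]
orientation: [-1.82, 0.666, 1.825]
ft_force: [0.6, 6.1, -0.4]
width: 12.4
```

```bash
python3 -c "
from h import *
chk()"
```

```text
r 74.0 polar 142.2 yaw-arm 140.30058679911372
t 20.07 pos [506.   76.3 115.1] yaw -129.7 w 12.4 F [ 0.6  6.1 -0.4] q6 2.4
shift [ 2.1 -2.5 -4. ] rotvec to do [ 0.  -0.  -0.5]
moment [ 1.7  -0.58  0.42] q1 0.13
```

Request:
carry_out:
  commands:
    - [0,0,0,0,0,0]
    - [0,0,0,0,0,0]
    - [0,0,0,0,0,0]
  grip: 0.5

```text
t: 20.45
ee_pos: [505.5, 75.3, 114.3]
orientation: [-1.822, 0.667, 1.828]
ft_force: [0.4, -0.4, 0.6]
width: 38.6
```

Request:
carry_out:
  commands:
    - [-0.03,0,0,0,0,0]
    - [-0.03,0,0,0,0,0]
    - [-0.02,0,0,0,0,0]
    - [0,0,0,-10.6,0,0]
    - [0,0,0,-10.6,0,0]
    - [0,0,0,-10.6,0,0]
    - [0,0,0,-10.6,0,0]
    - [0,0,0,-10.6,0,0]

```text
t: 21.45
ee_pos: [504.6, 72.5, 196.0]
orientation: [2.073, 0.25, -2.095]
ft_force: [0.3, -0.4, -0.7]
width: 43.9
```

Request:
carry_out:
  commands:
    - [-0.001,0,0,-10.6,0,0]
    - [-0.001,0,0,-10.6,0,0]
    - [-0.001,0,0,-10.6,0,0]
    - [-0.001,0,0,-10.6,0,0]
    - [-0.001,0,0,-10.6,0,0]
    - [-0.001,0,0,-10.6,0,0]
    - [-0.001,0,0,-10.6,0,0]
    - [-0.001,0,0,-10.6,0,0]

```text
t: 22.45
ee_pos: [502.8, 69.1, 202.9]
orientation: [1.06, 1.288, -1.093]
ft_force: [0.5, -0.5, -1.1]
width: 43.8
```

Request:
carry_out:
  commands:
    - [-0.001,0,0,-10.6,0,0]
    - [-0.001,0,0,-10.6,0,0]
    - [-0.001,0,0,-10.6,0,0]
    - [-0.001,0,0,-10.6,0,0]
    - [0,0,0,0,0,0]

```text
t: 23.08
ee_pos: [501.9, 67.0, 206.4]
orientation: [0.488, 1.519, -0.521]
ft_force: [0.3, -0.3, -0.7]
width: 43.8
```

```bash
python3 -c "
from h import *
togo(507.5,76.5,113,51); snap('top','top6')
b=cv2.imread('pics/top6.png')[150:350,180:380];cv2.imwrite('pics/c6.png',cv2.resize(b,None,fx=2.5,fy=2.5))"
```

```text
t 23.07 pos [501.9  67.  206.4] yaw 53.1 w 43.8 F [ 0.3 -0.3 -0.7] q6 -0.8
shift [93.4 10.9 -1.6] rotvec to do [ 2.1 -0.   1.3]
```

View pics/c6.png

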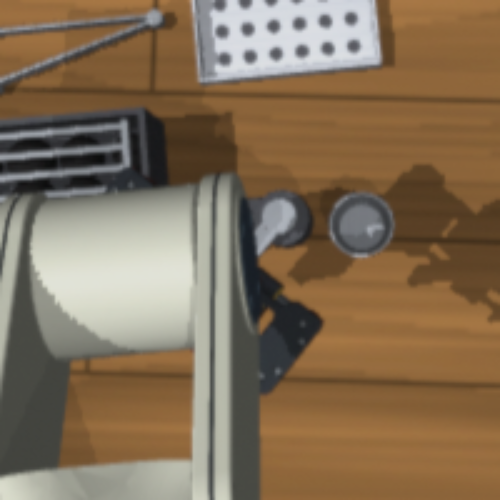

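The arm stub at crop (270,230) points at about 142° as computed; the crank stayed put. I'll correct, descend and retake.

Request:
carry_out:
  commands:
    - [0.01,0.011,-0.0015,2,0,1.3]
    - [0.02,0,0,0,0,0]
    - [0,0,0,0,0,0]

```text
t: 23.5
ee_pos: [507.3, 76.3, 175.6]
orientation: [0.544, 1.502, -0.542]
ft_force: [-0.4, 0.8, -0.1]
width: 43.8
```

```bash
python3 -c "
from h import *
togo(507.5,76.5,113,51)"
```

```text
t 23.5 pos [507.3  76.3 175.6] yaw 50.3 w 43.8 F [-0.4  0.8 -0.1] q6 -0.75
shift [62.6  0.3  0. ] rotvec to do [-0.7 -0.  -0.1]
```

Request:
carry_out:
  commands:
    - [0.03,0,0,0,0,0]
    - [0.03,0,0,0,0,0]
    - [0,0,0,0,0,0]

```text
t: 23.88
ee_pos: [509.2, 76.3, 116.6]
orientation: [0.55, 1.497, -0.545]
ft_force: [0.1, 0.1, 0.5]
width: 44.0
```

```bash
python3 -c "
from h import *
togo(507.5,76.5,113,51)"
```

```text
t 23.88 pos [509.2  76.3 116.6] yaw 49.9 w 44.0 F [0.1 0.1 0.5] q6 -0.75
shift [ 3.6 -0.9 -1.5] rotvec to do [-1.1  0.1 -0.2]
```

Request:
carry_out:
  commands:
    - [0.002,0,-0.0015,-1,0,0]
    - [0,0,0,0,0,0]
    - [0,0,0,0,0,0]
    - [0,0,0,0,0,0]
  grip: 1

```text
t: 24.38
ee_pos: [509.3, 76.9, 117.8]
orientation: [0.537, 1.497, -0.532]
ft_force: [0.6, -3.7, -9.1]
width: 12.2
```

Request:
carry_out:
  commands:
    - [0,0,0,0,0,0]
    - [0,0.0122,0.001,10,0,0]
    - [0,0.0122,0.001,10,0,0]
    - [0,0.0122,0.001,10,0,0]
    - [0,0.0122,0.001,10,0,0]

```text
t: 25.0
ee_pos: [550.7, 101.0, 117.8]
orientation: [1.081, 1.28, -1.078]
ft_force: [2.2, -5.7, -1.7]
width: 12.0
```

```bash
python3 -c "
from h import *
chk(-1,(563.5,31))"
```

```text
r 71.1 polar 100.4 yaw-arm 99.9313611681203
t 25.0 pos [550.7 101.  117.8] yaw 9.9 w 12.0 F [ 2.2 -5.7 -1.7] q6 -0.01
shift [4.8 0.6 1.1] rotvec to do [-0.   0.2 -0.3]
moment [-1.48  0.26  0.33] q1 0.16
```

Request:
carry_out:
  commands:
    - [0.001,0.0127,0.002,10,0,0]
    - [0,0.0122,0.001,10,0,0]
    - [0,0.0122,0.001,10,0,0]
    - [0,0.0122,0.001,10,0,0]
    - [0,0.0122,0.001,10,0,0]
    - [0,0.0122,0.001,10,0,0]
    - [0,0.0122,0.001,10,0,0]

```text
t: 25.88
ee_pos: [624.9, 65.2, 117.8]
orientation: [1.943, 0.482, -1.945]
ft_force: [-0.8, -3.3, 2.0]
width: 11.6
```

```bash
python3 -c "
from h import *
chk(-1,(563.5,31))"
```

```text
r 70.3 polar 29.1 yaw-arm 28.16882980132698
t 25.88 pos [624.9  65.2 117.8] yaw -61.8 w 11.6 F [-0.8 -3.3  2. ] q6 1.17
shift [4.8 1.2 0.3] rotvec to do [-0.   0.1 -0.3]
moment [-0.23  1.    0.53] q1 0.09
```

Request:
carry_out:
  commands:
    - [0,0.013,0.0013,10,0,0]
    - [0,0.0122,0.001,10,0,0]
    - [0,0.0122,0.001,10,0,0]
    - [0,0.0122,0.001,10,0,0]
    - [0,0.0122,0.001,10,0,0]
    - [0,0.0122,0.001,10,0,0]
    - [0,0.0122,0.001,10,0,0]
    - [0,0,0,0,0,0]

```text
t: 26.88
ee_pos: [613.6, -17.2, 117.8]
orientation: [-1.772, 0.719, 1.777]
ft_force: [-1.3, -2.7, -0.0]
width: 12.1
```

```bash
python3 -c "
from h import *
chk(-1,(563.5,31))"
```

```text
r 69.5 polar -43.9 yaw-arm -43.86838192688808
t 26.88 pos [613.6 -17.2 117.8] yaw -133.9 w 12.1 F [-1.3 -2.7 -0. ] q6 2.29
shift [ 4.8 -0.1 -0.5] rotvec to do [-0.   0.1 -0.3]
moment [0.44 0.26 0.1 ] q1 -0.05
```

Request:
carry_out:
  commands:
    - [0,0,0,0,0,0]
    - [0,0,0,0,0,0]
    - [0,0,0,0,0,0]
  grip: 0.5

```text
t: 27.25
ee_pos: [615.6, -15.9, 118.6]
orientation: [-1.779, 0.711, 1.779]
ft_force: [-0.4, 1.0, 0.4]
width: 38.5
```

Request:
carry_out:
  commands:
    - [-0.03,0,0,0,0,0]
    - [-0.03,0,0,0,0,0]
    - [-0.01,0,0,0,0,0]
    - [0,0,0,-10.6,0,0]
    - [0,0,0,-10.6,0,0]
    - [0,0,0,-10.6,0,0]
    - [0,0,0,-10.6,0,0]
    - [0,0,0,-10.6,0,0]

```text
t: 28.25
ee_pos: [615.4, -13.7, 187.3]
orientation: [2.119, 0.197, -2.126]
ft_force: [0.5, -0.1, -0.3]
width: 44.2
```

Request:
carry_out:
  commands:
    - [-0.001,0,0,-10.6,0,0]
    - [-0.001,0,0,-10.6,0,0]
    - [-0.001,0,0,-10.6,0,0]
    - [-0.001,0,0,-10.6,0,0]
    - [-0.001,0,0,-10.6,0,0]
    - [-0.001,0,0,-10.6,0,0]
    - [-0.001,0,0,-10.6,0,0]
    - [-0.001,0,0,-10.6,0,0]

```text
t: 29.25
ee_pos: [613.0, -12.1, 188.7]
orientation: [1.117, 1.269, -1.131]
ft_force: [-0.3, -0.1, -0.6]
width: 44.2
```

Request:
carry_out:
  commands:
    - [-0.001,0,0,-10.6,0,0]
    - [-0.001,0,0,-10.6,0,0]
    - [-0.001,0,0,-10.6,0,0]
    - [-0.001,0,0,-10.6,0,0]
    - [0,0,0,0,0,0]

```text
t: 29.88
ee_pos: [611.6, -11.2, 188.8]
orientation: [0.548, 1.513, -0.558]
ft_force: [0.5, -0.8, -1.2]
width: 44.0
```

```bash
python3 -c "
from h import *
togo(613.6,-17.2,113,46.1)"
```

```text
t 29.88 pos [611.6 -11.2 188.8] yaw 49.6 w 44.0 F [ 0.5 -0.8 -1.2] q6 -0.9
shift [75.8 -2.9  5.6] rotvec to do [ 3.5 -0.6  0.6]
```

Request:
carry_out:
  commands:
    - [0.015,-0.003,0.0055,3.5,-0.6,0.6]
    - [0.03,0,0,0,0,0]
    - [0.027,0,0,0,0,0]
    - [0,0,0,0,0,0]

```text
t: 30.38
ee_pos: [613.7, -16.8, 114.0]
orientation: [0.613, 1.482, -0.613]
ft_force: [0.1, -0.4, 0.8]
width: 43.9
```

```bash
python3 -c "
from h import *
togo(613.6,-17.2,113,46.1)"
```

```text
t 30.38 pos [613.7 -16.8 114. ] yaw 45.1 w 43.9 F [ 0.1 -0.4  0.8] q6 -0.83
shift [ 1.  -0.3  0.2] rotvec to do [-1.  0.  0.]
```

Request:
carry_out:
  commands:
    - [0,0,0,-1,0,0]
    - [0,0,0,0,0,0]
    - [0,0,0,0,0,0]
    - [0,0,0,0,0,0]
    - [0,0,0,0,0,0]
  grip: 1

```text
t: 31.0
ee_pos: [615.0, -17.2, 116.8]
orientation: [0.599, 1.483, -0.6]
ft_force: [0.7, -1.1, -4.0]
width: 12.2
```

Request:
carry_out:
  commands:
    - [0,-0.0122,-0.001,10,0,0]
    - [0,-0.0122,-0.001,10,0,0]
    - [0,-0.0122,-0.001,10,0,0]
    - [0,-0.0122,-0.001,10,0,0]
    - [0,-0.0122,-0.001,10,0,0]

```text
t: 31.62
ee_pos: [557.5, -39.5, 116.7]
orientation: [1.276, 1.161, -1.278]
ft_force: [-1.7, 3.9, -1.3]
width: 12.0
```

```bash
python3 -c "
from h import *
chk(1,(563.5,31))"
```

```text
r 70.8 polar -94.9 yaw-arm -95.33026134270139
t 31.62 pos [557.5 -39.5 116.7] yaw -5.3 w 12.0 F [-1.7  3.9 -1.3] q6 0.01
shift [ 3.7 -0.6 -0.8] rotvec to do [-0.   0.2 -0.1]
moment [0.47 0.08 0.43] q1 -0.09
```

Request:
carry_out:
  commands:
    - [0,-0.006,-0.0005,5,0,0]
    - [0,-0.006,-0.0005,5,0,0]
    - [0,-0.0025,-0.0002,2,0,0]

```text
t: 32.0
ee_pos: [541.8, -36.4, 116.7]
orientation: [1.432, 1.042, -1.436]
ft_force: [0.8, -1.3, -3.6]
width: 11.8
```

Request:
carry_out:
  commands:
    - [0,-0.0025,-0.0002,2,0,0]

```text
t: 32.12
ee_pos: [539.3, -35.6, 116.7]
orientation: [1.457, 1.021, -1.461]
ft_force: [0.7, -2.3, -3.0]
width: 11.8
```

Request:
carry_out:
  commands:
    - [0,-0.0025,-0.0002,2,0,0]

```text
t: 32.25
ee_pos: [536.9, -34.7, 116.7]
orientation: [1.483, 0.999, -1.487]
ft_force: [0.2, -1.4, -2.4]
width: 11.8
```

```bash
python3 -c "
from h import *
chk(1,(563.5,31))"
```

```text
r 70.9 polar -112.0 yaw-arm -111.94702074790747
t 32.25 pos [536.9 -34.7 116.7] yaw -21.9 w 11.8 F [ 0.2 -1.4 -2.4] q6 0.3
shift [ 3.7  0.1 -0.9] rotvec to do [-0.   0.2 -0.1]
moment [-0.19  0.06  0.3 ] q1 -0.08
```

Request:
carry_out:
  commands:
    - [0,-0.002,-0.0002,1.5,0,0]

```text
t: 32.38
ee_pos: [535.0, -34.0, 116.7]
orientation: [1.502, 0.982, -1.506]
ft_force: [0.0, -3.0, -3.1]
width: 12.0
```

Request:
carry_out:
  commands:
    - [0,-0.002,-0.0002,1.5,0,0]

```text
t: 32.5
ee_pos: [534.7, -33.7, 116.8]
orientation: [1.521, 0.963, -1.522]
ft_force: [10.0, -8.5, -12.3]
width: 12.0
```

Request:
carry_out:
  commands:
    - [0,-0.002,-0.0002,1.5,0,0]

```text
t: 32.62
ee_pos: [534.8, -33.7, 116.8]
orientation: [1.541, 0.942, -1.537]
ft_force: [8.3, -8.3, -10.9]
width: 12.5
```

```bash
python3 -c "
from h import *
chk(1,(563.5,31))"
```

```text
r 70.8 polar -113.9 yaw-arm -116.52273948437524
t 32.62 pos [534.8 -33.7 116.8] yaw -26.5 w 12.5 F [  8.3  -8.3 -10.9] q6 0.39
shift [ 3.8 -3.2 -0.7] rotvec to do [-0.   0.2 -0.6]
moment [-1.12 -0.79  0.65] q1 -0.08
```

The stop is felt at −114° (predicted about −113°). One firm push with the yaw squared up, then release.

Request:
carry_out:
  commands:
    - [0,-0.004,0,-2.5,0,0]
    - [0,-0.003,0,0,0,0]

```text
t: 32.88
ee_pos: [535.0, -33.8, 116.8]
orientation: [1.514, 0.959, -1.496]
ft_force: [10.5, -7.0, -8.8]
width: 12.7
```

Request:
carry_out:
  commands:
    - [0,0,0,0,0,0]
    - [0,0,0,0,0,0]
    - [0,0,0,0,0,0]
    - [0,0,0,0,0,0]
  grip: 0.5

```text
t: 33.38
ee_pos: [535.7, -33.3, 117.5]
orientation: [1.517, 0.957, -1.496]
ft_force: [0.0, -0.2, 0.1]
width: 43.6
```

Request:
carry_out:
  commands:
    - [-0.03,0,0,0,0,0]
    - [-0.04,0,0,0,0,0]
    - [-0.05,0,0,0,0,0]
    - [-0.02,0.05,0.02,0,0,0]
    - [0,0.05,0.02,0,0,0]
    - [0,0.05,0,0,0,0]
    - [0,0.05,0,0,0,0]
    - [0,0,0,0,0,0]

```text
t: 34.38
ee_pos: [701.9, -151.5, 267.7]
orientation: [1.516, 0.959, -1.494]
ft_force: [-0.4, -0.3, 0.7]
width: 43.9
```

```bash
python3 -c "
from h import *
togo(500,-200,250,-26)
snap('top','top7');snap('side','side7')
a=cv2.resize(cv2.imread('pics/top7.png')[130:330,110:510],(800,400));b=cv2.imread('pics/side7.png');b=cv2.resize(b[90:480,180:480],(462,600))
cv2.imwrite('pics/c7.png',a);cv2.imwrite('pics/c8.png',b)"
```

```text
t 34.38 pos [ 701.9 -151.5  267.7] yaw -24.0 w 43.9 F [-0.4 -0.3  0.7] q6 0.19
shift [  17.7 -160.3  132.1] rotvec to do [ 2.   0.  -1.4]
```

View pics/c7.png

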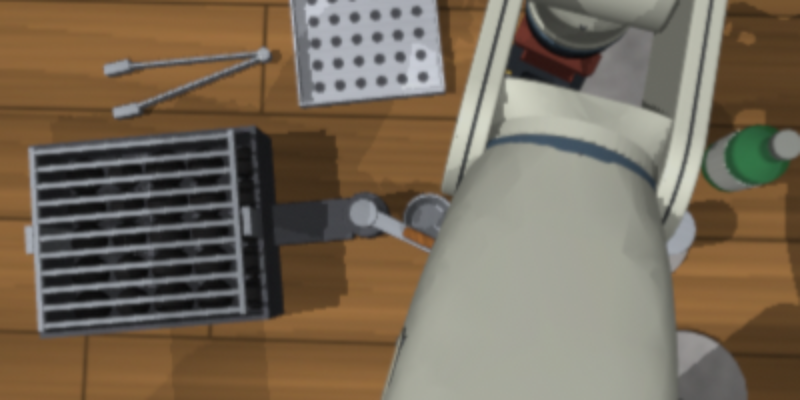

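View pics/c8.png

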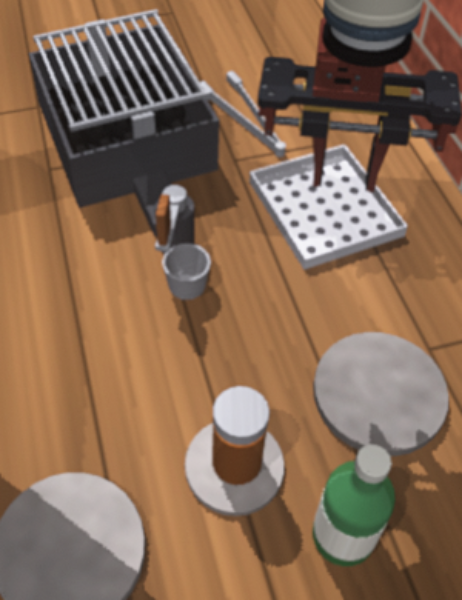

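The grate is raised above the box rim, and the crank arm (164,220) rests at its stop angle, released. The jar stands upright inside the coaster (240,445); the cup, bottle, tongs and topper are where they were. I'll hand in.

```bash
python3 -c "
from h import *
o,M,y=st(); print(o['t'],o['qvel'].round(3)); ctrl.close_job()"
```

```text
34.475 [ 0.008 -0.024  0.031 -0.    -0.003  0.   ]
the job is handed in; nothing more can be done
```

The jar is on the coaster and the crank is at its stop with the grate up. I handed the job in at 34.5 s of the 72 s allowed.

- **Jar:** My first grip on it drifted about 10 mm off centre, so I let go and took it again before lifting. I then stood it on the smallest stone coaster. It was pressed down with about 20 N when it touched, then released, all before the crank was moved.
- **Crank:** I turned it clockwise about 500° in three holds. The hard stop was felt as a rise in force with the arm at −114°, against about −113° computed. I pushed once more, let go and moved away.
- **Last checks:** The final pictures show the grate above the box rim and the jar upright, wholly on the coaster. By eye, the cup, bottle, tongs and topper looked undisturbed. The wrist force was about zero after release.
- **Not measured:** I did not measure the grate's height in the images. The stop is inferred from the force and the arm angle. No check failed or disagreed.

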